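# Seat a phone board in the test fixture and hold the sprung press arm over it

## Robot

A 6-joint arm with a two-finger parallel gripper is mounted at the origin on the work surface. World frame = base frame: x ahead of the robot, y to its left, z up, the work surface at z = 0. Lengths are in m, angles in degrees, forces in N, time in s.
With the tool pointing down it reaches from about 0.4 to 0.825 m from the base axis. Payload 7 kg.
Tool frame: the origin (TCP) lies midway between the tips of the shut fingers; the grasp point (between the pads) lies 19 mm behind it; z points along the fingers, y is the line along which they close (so a half turn about z gives the same grasp; the last joint's range is limited). The gripper opens to 88 mm and grips with 3 to 60 N. Pads are 19 mm wide; open, the fingers measure 130 mm over their backs; the gripper's body (78 mm by 193 mm) begins 47 mm behind the grasp point.
Start: joints at [-53.623, 20.546, 0.682, 0, -70.136, -16.507], TCP at [0.229, -0.635, 0.227] pointing down, gripper open.
Joint ranges: [-176.03, 176.03], [-82.01, 121.73], [-58.28, 71.71], [-173.87, 95.51], [-174.79, -0.11], [-173.66, 173.66]. Speed limits (degrees/s): [136.94, 136.94, 172.46, 180, 180, 180].

## Interface

Orientations are given as [roll, pitch, yaw] about the fixed x, y, z axes, in that order (R = Rz(yaw) Ry(pitch) Rx(roll)).
In Python, from plant import * gives the robot as it stands.
- The arm moves only by the tool move_arm, never from a script. Its argument "commands" is a list of rows, each a list of 7 numbers: the shift along the world's x, y, z in mm, then the turn, a rotation vector about the world's x, y, z in degrees, then the opening in per cent of the stroke, from 0 (shut) to 100 (fully open). In form: [[x, y, z, rx, ry, rz, fingers], ...]. A call has 1 to 20 rows; each row shifts and turns the commanded pose from where the row before left it; what a row does not reach is not made up. A row lasts 1/10 s, in which the tool goes at most 50 mm and 8.59 degrees, less where a joint would pass 70% of its speed; a pose out of reach is approached as far as the arm can. A call with a gripper value outside its range is refused whole. The fingers move at their own pace and stop on an object; "squeeze" is the grip in N (left out, the last holds). Time passes only in rows, so rows that do not move let the fingers close. It gives the time, the measured TCP pose, the force and the opening at its end, in the units of the state.
- get_state(): the state, without advancing time (a new reading comes with each control period).
- capture(name): name is "scene" or "side" or "wrist"; returns a dict with "frame" (480x640x3 uint8, blue, green, red), "camera_matrix" (3x3 intrinsics, pixels), "world_to_cam" (4x4, takes a point from world to camera coordinates); the wrist camera has in their place "tool_from_camera" (4x4, takes a point from camera to tool coordinates, whose origin is the TCP and whose axes are the flange's). Camera axes: x right, y up, looking along -z (the intrinsics and any distortion apply to the point x, -y, -z); pixel columns grow to the right and rows downward; lengths in m; the calibration is good to about 2 mm. A picture is of the moment at which its call begins: read the wrist's pose just before it. There is no depth.
- close_job(): hands the job in, once; it reports no verdict.
The state is a dict: "time_s": time; "joints": joint angles; "qd": joint speeds; "joint_torque": joint torques, N m; "tcp_pos": TCP position; "eef_rot": TCP orientation; "contact_force": force on the tool from outside, world axes, zero at the start; "moment": the same for the moment, N m; "gripper_width": finger opening in m.
Only numpy, scipy, OpenCV 4.12 (cv2) and the standard library are available. Lean on these libraries where they do the work, as an engineer would, in place of code of your own. Each camera call takes 0.05 s, during which the arm holds its last target. There are 200 camera calls.

## Task

On the repair bench, take the phone board from its grey stand and slide it upright, fully home, into the slot in the white block of the aluminium test fixture, and let go of it. Then, with the fingers on its upright handle, swing the fixture's spring-loaded press arm round over the board until it is against its stop, and finish while still holding it there: it springs back if let go. Leave the meter, the jar and the screwdriver where they are.

Things in the scene. Friction and masses are not known exactly. Their poses are not given: they have to be found in the camera images.
- board_mid (a point): centre of the phone board in its black carrier frame: an upright plate 8 mm thick (its x), 60 mm wide (its y), 65 mm high (z, up), about 60 g, both faces alike (either way round will do). It starts in the slot of a fixed grey stand (50 x 90 mm, 30 mm high; slot 20 mm deep, its floor 10 mm above the table), 45 mm of it standing free.
- slot_floor (a point): centre of the slot's floor in the fixture's white block, 13 mm above the table. Slot 10.5 mm (this x) by 62.5 mm (this y), 31 mm deep to the chamfered mouth in the block's top (40 x 84 mm). A board fully home has its foot on this floor, thickness along this x, 34 mm showing. Fixture fixed; base plate 100 x 240 mm (x, y), 10 mm thick, centred 60 mm in +y from here.
- pivot (a point): on the vertical pivot axis of the press arm, at the arm's underside, 82 mm above the table, 120 mm in the slot's +y from the slot; axes as slot_floor's. A 34 mm round boss with a coiled spring on the post below it.
- handle (a point): half-way up the press arm's upright round steel handle, 14 mm in diameter, reaching from 92 to 134 mm above the table, 105 mm from the pivot axis. It stands on the flat aluminium arm (20 mm wide, underside 82 mm, top 92 mm above the table), which goes on 26 mm past it. This point's x points from pivot to handle.
- press_arm (a joint): arm angle about the vertical pivot, rad: 0 at rest (swung aside to the slot's -x side), growing counter-clockwise from above to 1.3 at its stop, where the arm points along the slot's -y over the slot, 4 mm above a board fully home (a board standing proud blocks it). Its spring returns it to 0; at the handle it needs about 2 N at rest, 8 N at the stop.
- meter_mid (a point): centre of a bystander: a hand-held teal meter lying flat, 75 x 130 mm, 34 mm high
- jar_mid (a point): centre of a bystander: a small jar, 48 mm across, 55 mm tall
- driver_grip (a point): grip of a bystander: a screwdriver 150 mm long, lying on the table
There are look-alikes about, which are no part of the job. Of the things that look like the part that bears board_mid, the smaller one is meant.

How it is judged (in metres and radians):
On the way, in this order (a step that is already met when the one before it is completed fails the run):
1. the board is fully home in the fixture's slot and let go, the press arm still aside (x of board_mid in the frame of slot_floor between -0.003 and 0.003 m and y of board_mid in the frame of slot_floor between -0.004 and 0.004 m and z of board_mid in the frame of slot_floor below 0.0355 m and angle between board_mid's own z axis and vertical below 0.08 rad and contact force between the fingers and board below 0.3 N and value of joint press_arm below 0.6 rad), for 0.2 s.
2. the fingers hold the press arm at its stop over the board (x of board_mid in the frame of slot_floor between -0.003 and 0.003 m and y of board_mid in the frame of slot_floor between -0.004 and 0.004 m and z of board_mid in the frame of slot_floor below 0.0355 m and angle between board_mid's own z axis and vertical below 0.08 rad and value of joint press_arm above 1.24 rad and contact force between the fingers and press_arm above 3 N), for 0.3 s.
At the end, for the whole second after the job is handed in: the board stands in the fixture's slot, foot within 3 mm of the slot's floor, centred within 3 mm (x) and 4 mm (y), upright within 0.08 rad, not touched by the fingers; the press arm is at 1.24 rad or more (stop at 1.3), still, with more than 3 N between it and the fingers (all of step 2 and contact force between the fingers and board below 0.3 N and velocity of joint press_arm between -0.1 and 0.1 rad/s); the arm keeps its last pose, push and grip.
It fails at once if the meter is pushed more than 20 mm from its place (distance of meter_mid from where it was at the start of the episode above 0.02 m).
It fails at once if the jar is pushed more than 20 mm from its place (distance of jar_mid from where it was at the start of the episode above 0.02 m).
It fails at once if the screwdriver is pushed more than 20 mm from its place (distance of driver_grip from where it was at the start of the episode above 0.02 m).
It also fails if it takes over 51 s, if anything falls off the work surface, if the arm or the gripper's body presses on something with over 40 N, if the wrist force passes 120 N, or if a joint passes its speed limit or range.

## Working session

There is one attempt and no reset: what is moved stays moved. The work goes in short steps, Python scripts to look and compute and a tool call to move; the robot and the scene stay as the last step left them, time stands still between calls to the robot, and variables do not carry over. Pictures are saved under pics/ and viewed, on a budget of 10 in all, crops included, one or two more only if the job needs it, and the job is handed in when it is done.

Besides the shell and the picture viewer there is one more tool, called by a JSON object that holds its "op" and its "data". move_arm: Moves the arm, as the interface text tells. Its arguments: {"type":"object","properties":{"commands":{"type":"array"},"squeeze":{"type":"number"}},"required":["commands"]}

```bash
mkdir -p pics; ls
python3 - <<'E'
from plant import *
import cv2,numpy as np,pickle
s=get_state();print(s)
for n in("scene","side"):
    c=capture(n);cv2.imwrite(f"pics/{n}0.png",c["frame"]);pickle.dump(c,open(f"pics/{n}0.pkl","wb"));print(n,c["camera_matrix"],c["world_to_cam"],[k for k in c])
E
```

```text
pics
{'time_s': 0.0, 'joints': array([-5.36220074e+01,  2.05910419e+01,  6.35181149e-01, -2.06979795e-02,
       -7.01332870e+01, -1.65053253e+01]), 'qd': array([ 0.0578555 ,  0.0667632 , -0.00543587,  0.02833273, -0.05943795,
       -0.028243  ]), 'joint_torque': array([ 8.41993005e-04, -5.82717955e+01,  2.93066114e+01,  6.99734107e+00,
        6.89045613e-03, -2.41413736e-04]), 'tcp_pos': array([ 0.22926384, -0.63437985,  0.22563597]), 'eef_rot': array([ 1.79908997e+02, -6.67409287e-03, -1.60134376e+02]), 'contact_force': array([ 0.03421902,  0.07030809, -0.48426913]), 'moment': array([ 0.04353588, -0.00860595,  0.02360059]), 'gripper_width': 0.08768155044817783}
scene [[439.4587486    0.         320.87459313]
 [  0.         439.4587486  238.51311959]
 [  0.           0.           1.        ]] [[-0.29008666  0.95692394 -0.01209577  0.13994178]
 [-0.53393565 -0.15134484  0.83186986  0.2199048 ]
 [ 0.79420555  0.24777271  0.55483893 -1.4806865 ]
 [ 0.          0.          0.          1.        ]] ['frame', 'camera_matrix', 'world_to_cam']
side [[582.92313778   0.         317.72793832]
 [  0.         582.92313778 243.73674018]
 [  0.           0.           1.        ]] [[-0.93982309 -0.34163601 -0.00417061  0.52472406]
 [ 0.17813728 -0.50038984  0.84727629 -0.16779837]
 [-0.29154702  0.79554689  0.53113603 -1.18306231]
 [ 0.          0.          0.          1.        ]] ['frame', 'camera_matrix', 'world_to_cam']
```

View pics/scene0.png

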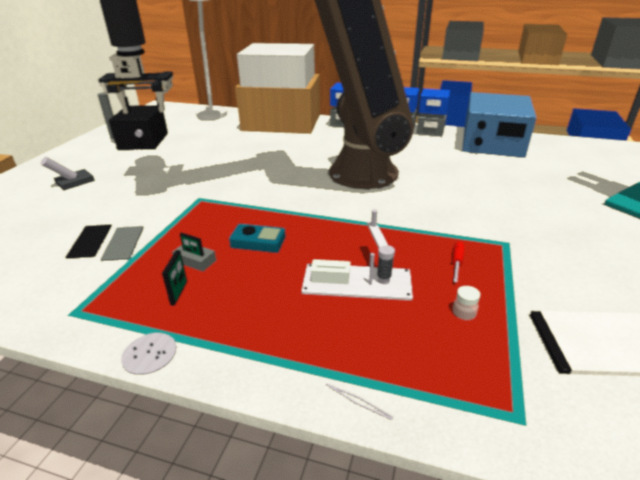

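View pics/side0.png

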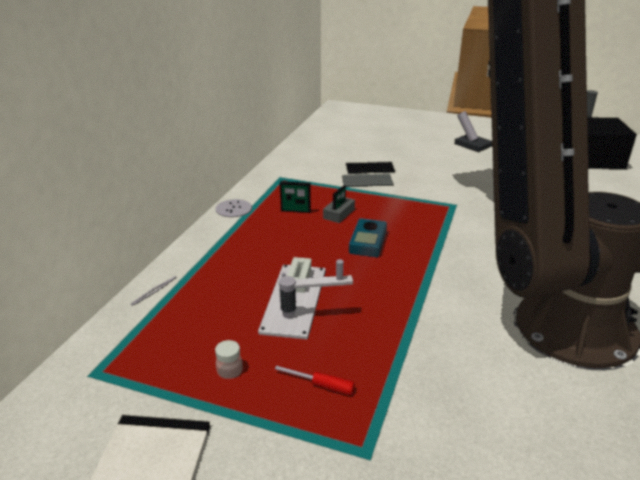

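Scene: the meant small board in its grey stand is at (192,250), with the larger look-alike at (176,278). The fixture plate spans (303–412, 265–297), the boss is at (386,262) and the handle at (375,218). Side view: board (340,200), block (300,270), boss (288,293), handle (340,268). Next come rough positions.

```bash
cat > h.py <<'E'
import numpy as np,cv2,pickle
from scipy.spatial.transform import Rotation as R
def ray(c,uv,T=None):
    """origin,dir in world; T = cam->world for wrist"""
    K=c["camera_matrix"]
    W=np.linalg.inv(c["world_to_cam"]) if T is None else T
    p=np.linalg.inv(K)@[uv[0],uv[1],1.]
    return W[:3,3],W[:3,:3]@np.array([p[0],-p[1],-p[2]])
def onz(c,uv,z,T=None):
    o,d=ray(c,uv,T);return o+d*(z-o[2])/d[2]
def wristT(c,s):
    T=np.eye(4);T[:3,:3]=R.from_euler('xyz',s["eef_rot"],degrees=True).as_matrix();T[:3,3]=s["tcp_pos"]
    return T@c["tool_from_camera"]
def proj(c,P,T=None):
    M=c["world_to_cam"] if T is None else np.linalg.inv(T)
    q=M[:3,:3]@np.asarray(P,float)+M[:3,3];k=c["camera_matrix"]@[q[0],-q[1],-q[2]];return k[:2]/k[2]
def wcap(name):
    from plant import get_state,capture
    s=get_state();c=capture("wrist");cv2.imwrite(f"pics/{name}.png",c["frame"]);pickle.dump((c,s),open(f"pics/{name}.pkl","wb"));return c,s
E
python3 - <<'E'
from h import *
a=pickle.load(open("pics/scene0.pkl","rb"));b=pickle.load(open("pics/side0.pkl","rb"))
P=lambda n,c,l:[print(n,u,np.round(onz(c,u,z),3)) for u,z in l]
P("scene",a,[((191,243),.05),((331,264),.044),((386,252),.1),((375,212),.134),((303,289),.01),((411,298),.01),((412,266),.01),((258,232),.034),((466,290),.055),((458,256),.01)])
P("side",b,[((340,195),.05),((299,266),.044),((288,283),.1),((340,262),.134),((261,330),.01),((309,336),.01),((370,228),.034),((228,346),.055),((330,382),.01)])
c=wcap("w0")[0] if 0 else None
i=[cv2.resize(a["frame"][200:320,140:480],None,fx=2.35,fy=2.35,interpolation=2),cv2.resize(b["frame"][180:360,220:400],None,fx=1.6,fy=1.6,interpolation=2)]
E
```

```text
scene (191, 243) [ 0.593 -0.292  0.05 ]
scene (331, 264) [0.573 0.052 0.044]
scene (386, 252) [0.572 0.172 0.1  ]
scene (375, 212) [0.472 0.127 0.134]
scene (303, 289) [0.635 0.005 0.01 ]
scene (411, 298) [0.599 0.237 0.01 ]
scene (412, 266) [0.485 0.225 0.01 ]
scene (258, 232) [ 0.481 -0.168  0.034]
scene (466, 290) [0.596 0.343 0.055]
scene (458, 256) [0.414 0.327 0.01 ]
side (340, 195) [ 0.603 -0.298  0.05 ]
side (299, 266) [0.586 0.046 0.044]
side (288, 283) [0.553 0.185 0.1  ]
side (340, 262) [0.464 0.129 0.134]
side (261, 330) [0.593 0.236 0.01 ]
side (309, 336) [0.496 0.221 0.01 ]
side (370, 228) [ 0.486 -0.183  0.034]
side (228, 346) [0.606 0.344 0.055]
side (330, 382) [0.417 0.324 0.01 ]
```

{"op": "move_arm", "data": {"commands": [[36,34,8,0,0,0,100],[36,34,8,0,0,0,100],[36,34,8,0,0,0,100],[36,34,8,0,0,0,100],[36,34,8,0,0,0,100],[36,34,8,0,0,0,100],[36,34,8,0,0,0,100],[36,34,8,0,0,0,100],[36,34,8,0,0,0,100],[36,34,8,0,0,0,100],[0,0,0,0,0,0,100],[0,0,0,0,0,0,100]]}}

```text
time_s: 1.3
tcp_pos: [0.5889, -0.2946, 0.3055]
eef_rot: [180.0, -0.1, -160.0]
contact_force: [-0.3, -0.8, 0.1]
gripper_width: 0.0878
```

Run:
```python
from h import *
c,s=wcap("w1");print(s["tcp_pos"],s["eef_rot"],s["qd"].round(2));print(c["tool_from_camera"].round(4),c["camera_matrix"][0])
print(proj(c,[.6,-.295,.05],wristT(c,s)))
```

```text
[ 0.58894549 -0.29457378  0.30550093] [ 1.79952860e+02 -5.86750871e-02 -1.59997711e+02] [-2.08 -0.71 -0.99 -0.02 -0.04  0.3 ]
[[-6.000e-04  9.558e-01  2.941e-01  7.940e-02]
 [ 1.000e+00  4.000e-04  7.000e-04  8.000e-04]
 [ 6.000e-04  2.941e-01 -9.558e-01 -1.572e-01]
 [ 0.000e+00  0.000e+00  0.000e+00  1.000e+00]] [379.89041395   0.         322.68516042]
[318.2533475  208.59763612]
```

View pics/w1.png

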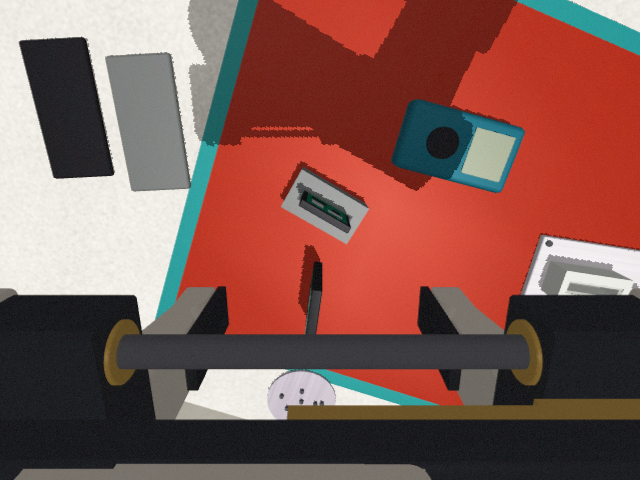

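Run:
```python
from h import *
c,s=pickle.load(open("pics/w1.pkl","rb"));T=wristT(c,s);print("cam",T[:3,3])
f=c["frame"]
cv2.imwrite("pics/w1c.png",cv2.resize(f[160:250,275:375],None,fx=6,fy=6,interpolation=2))
for u in[(303,167),(368,210),(347,243),(281,207)]:print(onz(c,u,.03,T).round(4))
```

```text
cam [ 0.51427111 -0.32103657  0.46276819]
[ 0.5651 -0.326   0.03  ]
[ 0.586  -0.2388  0.03  ]
[ 0.6318 -0.2473  0.03  ]
[ 0.6171 -0.335   0.03  ]
```

View pics/w1c.png

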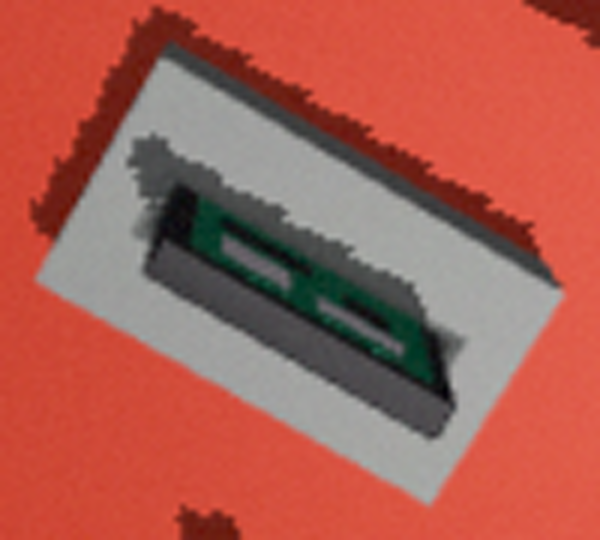

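Crop: the board's top edge is a grey band with corners at about (301.7,198.7), (299.2,205.3), (347.5,233) and (350.8,227). Stand top corners are (303,169), (368.5,208), (347,243.5) and (281.5,207).

Run:
```python
from h import *
c,s=pickle.load(open("pics/w1.pkl","rb"));T=wristT(c,s)
for z,L in((.075,[(301.7,198.7),(299.2,205.3),(347.5,233),(350.8,227)]),(.03,[(303,169),(281.5,207),(347,243.5),(368.5,208)])):
    p=np.array([onz(c,u,z,T) for u in L]);e=(p[2]+p[3]-p[0]-p[1])/2
    print(p.mean(0).round(4),"sides",[np.linalg.norm(p[i]-p[i-1]).round(4) for i in range(4)],"yaw",np.degrees(np.arctan2(e[1],e[0])).round(2))
```

```text
[ 0.6    -0.2871  0.075 ] sides [np.float64(0.0596), np.float64(0.0074), np.float64(0.0589), np.float64(0.0074)] yaw 79.47
[ 0.6    -0.2865  0.03  ] sides [np.float64(0.0877), np.float64(0.0506), np.float64(0.0887), np.float64(0.0495)] yaw 79.6
```

Run:
```python
from h import *
b=pickle.load(open("pics/side0.pkl","rb"));a=pickle.load(open("pics/scene0.pkl","rb"))
c,s=pickle.load(open("pics/w1.pkl","rb"));T=wristT(c,s)
for u in((281,210),(310,212)):print(onz(b,u,0).round(3))
for u in((166,298),(177,303)):print("sc",onz(a,u,0).round(3))
for u in((318,263),(322,263),(307,333),(315,335)):print(onz(c,u,.09,T).round(3))
from plant import get_state;print(get_state()["joints"].round(1))
```

```text
[ 0.757 -0.251  0.   ]
[ 0.678 -0.267  0.   ]
sc [ 0.736 -0.279  0.   ]
sc [ 0.743 -0.246  0.   ]
[ 0.646 -0.278  0.09 ]
[ 0.645 -0.274  0.09 ]
[ 0.728 -0.262  0.09 ]
[ 0.728 -0.252  0.09 ]
[ -9.7  17.    5.7  -0.  -78.8 -60.3]
```

Run:
```python
from h import *
b=pickle.load(open("pics/side0.pkl","rb"))
c,s=pickle.load(open("pics/w1.pkl","rb"));T=wristT(c,s)
g=cv2.cvtColor(b["frame"],cv2.COLOR_BGR2GRAY)
m=(g[170:225,265:325]<60).astype(np.uint8);ys,xs=np.where(m);print("side dark box",xs.min()+265,xs.max()+265,ys.min()+170,ys.max()+170)
def tri(u,v):
    o1,d1=ray(b,u);o2,d2=ray(c,v,T);A=np.stack([d1,-d2],1);t=np.linalg.lstsq(A,o2-o1,rcond=None)[0];p,q=o1+t[0]*d1,o2+t[1]*d2;return (p+q)/2,np.linalg.norm(p-q)
for u in((310,182),(310,185)):print(tri(u,(320,263)))
```

```text
side dark box 265 324 181 224
(array([ 0.66360569, -0.27224738,  0.08444994]), np.float64(0.0306850545770069))
(array([ 0.66493817, -0.27161131,  0.07629182]), np.float64(0.02772097516954293))
```

{"op": "move_arm", "data": {"commands": [[2,1,-20,0,0,8.5,45],[2,1,-20,0,0,8.5,45],[2,1,-20,0,0,8.5,45],[2,1,-20,0,0,8.5,45],[1,2,-20,0,0,8.5,45],[1,1,-20,0,0,8.5,45],[1,1,-20,0,0,8.5,45],[0,0,-40,0,0,0,45],[0,0,0,0,0,0,45],[0,0,0,0,0,0,45]]}}

```text
time_s: 2.35
tcp_pos: [0.5982, -0.289, 0.1264]
eef_rot: [179.9, -0.0, -100.7]
contact_force: [-0.1, 0.3, 0.7]
gripper_width: 0.0394
```

Run:
```python
from h import *
c,s=wcap("w2");T=wristT(c,s);print(s["tcp_pos"],s["eef_rot"],s["joints"].round(1))
y=np.radians(79.5);e=np.array([np.cos(y),np.sin(y),0]);n=np.array([np.sin(y),-np.cos(y),0])
for a in(-1,1):
  for b in(-1,1):print(proj(c,np.array([.6,-.287,.075])+a*.03*e+b*.004*n,T).round(1))
cv2.imwrite("pics/w2b.png",c["frame"])
```

```text
[ 0.59821665 -0.28896413  0.12642377] [ 1.79890550e+02 -3.54060797e-02 -1.00726312e+02] [ -9.   23.8  -8.1   0.  -58.2  -1.8]
[326.9 218.7]
[312.7 218.7]
[327.  314.3]
[313.9 314.4]
```

View pics/w2b.png

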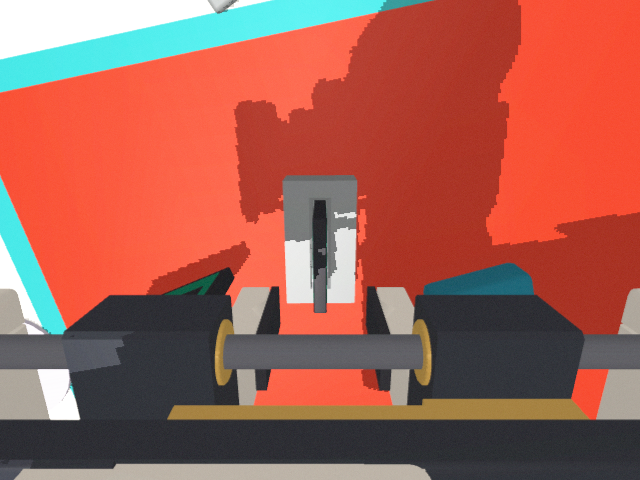

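The board top runs from about (320,218) to (320,312), as predicted to within about 1.5 mm, and lies midway between the fingers. I'll descend and grip.

{"op": "move_arm", "data": {"commands": [[1,1,-30,0,0,0,45],[1,1,-30,0,0,0,45],[0,0,-19,0,0,0,45],[0,0,0,0,0,0,45],[0,0,0,0,0,0,45]]}}

```text
time_s: 2.9
tcp_pos: [0.6024, -0.2865, 0.0494]
eef_rot: [-179.9, -0.0, -100.6]
contact_force: [-0.1, -0.0, 1.1]
gripper_width: 0.0392
```

{"op": "move_arm", "data": {"commands": [[0,0,0,0,0,0,0],[0,0,0,0,0,0,0],[0,0,0,0,0,0,0],[0,0,0,0,0,0,0],[0,0,0,0,0,0,0]], "squeeze": 25}}

```text
time_s: 3.4
tcp_pos: [0.6014, -0.2859, 0.0477]
eef_rot: [-180.0, -0.0, -100.6]
contact_force: [-1.6, 0.8, 2.5]
gripper_width: 0.008
```

{"op": "move_arm", "data": {"commands": [[0,0,15,0,0,0,0],[0,0,25,0,0,0,0],[0,0,40,0,0,0,0],[0,0,40,0,0,0,0],[0,0,40,0,0,0,0],[-4,35,20,0,0,3,0],[-4,35,20,0,0,3,0],[-4,35,0,0,0,3,0],[-4,35,0,0,0,3,0],[-4,35,0,0,0,3,0],[0,30,0,0,0,3,0],[0,0,0,0,0,0,0],[0,0,0,0,0,0,0],[0,0,0,0,0,0,0]]}}

```text
time_s: 4.8
tcp_pos: [0.5812, -0.0814, 0.2478]
eef_rot: [-180.0, -0.0, -82.7]
contact_force: [-0.5, 0.2, -1.7]
gripper_width: 0.0079
```

Run:
```python
from h import *
c,s=wcap("w3");print(s["tcp_pos"],s["eef_rot"],s["joints"].round(1),s["qd"].round(1),s["gripper_width"])
```

```text
[ 0.58119252 -0.08138128  0.24781472] [-1.79984051e+02 -8.95473387e-03 -8.26676712e+01] [ 11.1  11.5  -9.    0.  -69.5  -3.8] [-0.7  0.4 -0.  -0.   0.1  0. ] 0.007901943400259017
```

View pics/w3.png

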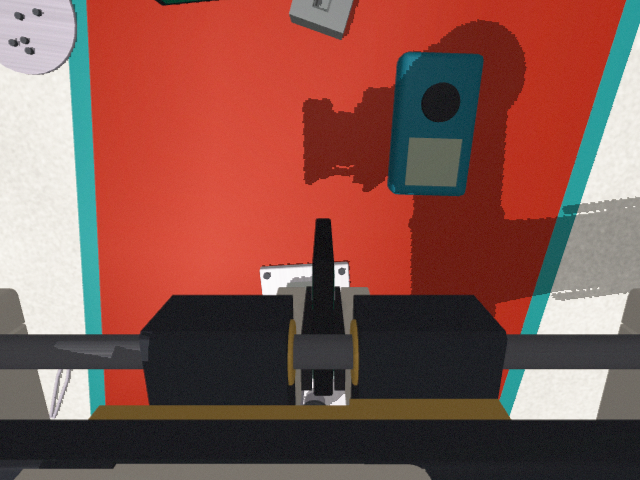

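The wrist camera's image-up is −y, so the gripper hides the fixture. I'll move past it in +y and look back.

{"op": "move_arm", "data": {"commands": [[0,30,10,0,0,0,0],[0,40,10,0,0,0,0],[0,40,20,0,0,0,0],[0,40,20,0,0,0,0],[0,30,0,0,0,0,0],[0,0,0,0,0,0,0],[0,0,0,0,0,0,0],[0,0,0,0,0,0,0],[0,0,0,0,0,0,0]]}}

```text
time_s: 5.75
tcp_pos: [0.5813, 0.0978, 0.3071]
eef_rot: [180.0, -0.0, -82.7]
contact_force: [0.6, 0.3, -0.6]
gripper_width: 0.0077
```

Run:
```python
from h import *
c,s=wcap("w4");T=wristT(c,s);print(s["tcp_pos"],s["eef_rot"],s["joints"].round(1),s["qd"].round(1),s["gripper_width"])
print(proj(c,[.58,.05,.044],T),proj(c,[.468,.128,.134],T))
```

```text
[0.58129039 0.09784299 0.30713623] [ 1.79976088e+02 -1.48325098e-02 -8.27247193e+01] [ 28.5  10.2  -3.    0.  -76.8 -21.3] [ 0.  -0.1  0.  -0.1  0.1  0. ] 0.007705026898225195
[329.77856747 154.68389285] [440.2783529  263.13439514]
```

View pics/w4.png

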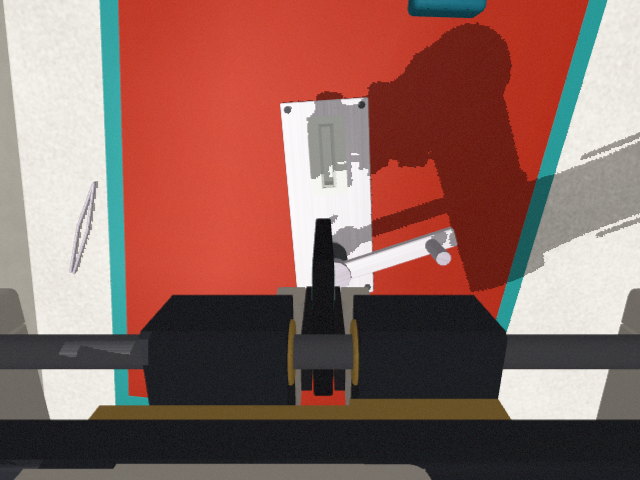

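The slot lies at about (326,155), the plate's far corners at (281,104) and (368,98), the arm runs from (345,270) to (455,235), and the handle top is at (443,258). I'll enlarge the slot.

Run:
```python
from h import *
c,s=pickle.load(open("pics/w4.pkl","rb"))
f=c["frame"][90:290,270:470]
f=cv2.createCLAHE(3,(4,4)).apply(cv2.cvtColor(f,cv2.COLOR_BGR2GRAY))
a=cv2.resize(f[5:115,0:110],None,fx=5,fy=5,interpolation=2)
cv2.imwrite("pics/w4c.png",a)
```

```text
(no output)
```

View pics/w4c.png

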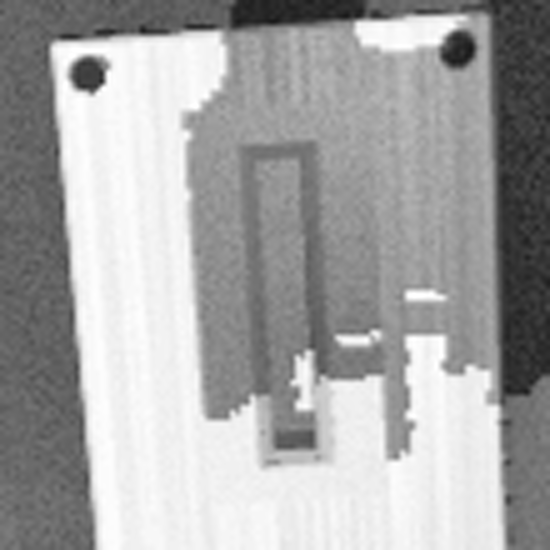

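Chamfer outer ring corners in full pixels: (318,124), (333.4,123.2), (336.6,187.4), (322.4,188.4). Holes are at (287.6,109.8) and (361.6,104.6).

Run:
```python
from h import *
c,s=pickle.load(open("pics/w4.pkl","rb"));T=wristT(c,s);Z=lambda u,z:onz(c,u,z,T)
an=lambda d:np.degrees(np.arctan2(d[1],d[0])).round(2)
p=np.array([Z(u,.044) for u in[(318,124),(333.4,123.2),(336.6,187.4),(322.4,188.4)]])
print("ring",p.mean(0).round(4),[np.linalg.norm(p[i]-p[i-1]).round(4) for i in range(4)],"yaw y",an(p[2]+p[3]-p[0]-p[1]),an(p[3]-p[0]),an(p[2]-p[1]))
h=[Z((287.6,109.8),.01),Z((361.6,104.6),.01)];print("holes",h,an(h[0]-h[1]))
P=lambda x,y:(270+x/5,95+y/5)
l=[Z(P(53,42),.01),Z(P(97,545),.01)];r=[Z(P(490,13),.01),Z(P(505,545),.01)];
print("plate",l,r,an(l[1]-l[0]),an(r[1]-r[0]),"far edge yaw",an(l[0]-r[0]),np.linalg.norm(l[0]-r[0]),"far mid",(l[0]+r[0])/2)
m=(l[0]+r[0])/2;ya=np.radians(98.5);print("slot from plate",m+.06*np.array([np.cos(ya),np.sin(ya),0]))
# handle top, arm
print("handle top",Z((443,258),.134),"tip",Z((455,236),.092))
# board-in-hand: foot far end & yaw
print("tool y-dir",s["eef_rot"][2]-90+180)
```

```text
ring [0.582  0.0522 0.044 ] [np.float64(0.0685), np.float64(0.0163), np.float64(0.0682), np.float64(0.0158)] yaw y 100.91 101.12 100.7
holes [array([0.63296677, 0.00921532, 0.01      ]), array([ 0.55076778, -0.00681819,  0.01      ])] 11.04
plate [array([0.64146568, 0.00342041, 0.01      ]), array([0.62004941, 0.11672384, 0.01      ])] [array([ 0.54480097, -0.01503454,  0.01      ]), array([0.52171016, 0.10421217, 0.01      ])] 100.7 100.96 far edge yaw 10.81 0.09841062218276417 far mid [ 0.59313333 -0.00580707  0.01      ]
slot from plate [0.58426476 0.05353389 0.01      ]
handle top [0.46659973 0.12273865 0.134     ] tip [0.44379171 0.11092374 0.092     ]
tool y-dir 7.275280650066861
```

Run:
```python
from h import *
c,s=pickle.load(open("pics/w4.pkl","rb"));T=wristT(c,s)
M=T@np.linalg.inv(c["tool_from_camera"])
W=lambda p:M[:3,:3]@np.array(p)+M[:3,3]
for off in(-.002,0,.002):
  for z in(-.0273,.0377):
    print(off,z,[proj(c,W([off+a*.03,b*.004,z]),T).round(1).tolist() for a in(1,-1) for b in(-1,1)])
g=cv2.cvtColor(c["frame"],cv2.COLOR_BGR2GRAY)
for r in list(range(212,232,2))+[250,270,286]:
  x=np.where(g[r,295:350]<60)[0]+295; print(r,(x.min(),x.max()) if len(x) else None)
for r in range(368,404,3):print(r,g[r,314:334:3])
w3=cv2.cvtColor(pickle.load(open("pics/w3.pkl","rb"))[0]["frame"],cv2.COLOR_BGR2GRAY);print(w3[210:230,323],w3[385:402,323])
```

```text
-0.002 -0.0273 [[312.1, 269.1], [334.0, 269.1], [313.4, 405.1], [332.8, 405.1]]
-0.002 0.0377 [[315.5, 224.4], [330.6, 224.4], [316.1, 325.3], [330.0, 325.3]]
0 -0.0273 [[312.1, 264.0], [334.0, 264.0], [313.3, 401.1], [332.8, 401.1]]
0 0.0377 [[315.5, 220.7], [330.6, 220.7], [316.1, 322.2], [330.1, 322.2]]
0.002 -0.0273 [[312.0, 258.9], [334.1, 258.8], [313.3, 397.0], [332.9, 397.0]]
0.002 0.0377 [[315.5, 217.0], [330.7, 217.0], [316.1, 319.1], [330.1, 319.1]]
212 None
214 None
216 None
218 None
220 (np.int64(317), np.int64(330))
222 (np.int64(316), np.int64(330))
224 (np.int64(316), np.int64(330))
226 (np.int64(316), np.int64(330))
228 (np.int64(316), np.int64(330))
230 (np.int64(316), np.int64(330))
250 (np.int64(314), np.int64(344))
270 (np.int64(313), np.int64(333))
286 (np.int64(313), np.int64(333))
368 [52 55 52 53 54 55 58]
371 [20 21 23 14 20 21 15]
374 [29 23 21  7 21 19 21]
377 [18 22 21 21 25 21 26]
380 [22 14 24 18 26 23 35]
383 [24 20 25 21 17 22 36]
386 [22 17 18 20 18 14 36]
389 [27 19 22 25 19 17 33]
392 [32 18 24 22 21 10 32]
395 [73 32 31 35 36 35 81]
398 [90 89 87 88 88 87 87]
401 [88 94 89 88 88 88 90]
[113 113 111 112 113 109 110 112  59  19  17  21  21  20  21  26  24  15
  20  20] [ 26  23  22  23  18  20  21  23  24  20  45 113 100  96  97  97  99]
```

Board offset in hand is about +1.5 mm along tool x, consistent both ways. Slot is at (0.582, 0.0524), yaw 10.9°. Moving above the slot.

{"op": "move_arm", "data": {"commands": [[0,-22,-20,0,0,3.6,0],[0,-22,-40,0,0,0,0],[0,0,-40,0,0,0,0],[0,0,-40,0,0,0,0],[0,0,-40,0,0,0,0],[0,0,-30,0,0,0,0],[0,0,0,0,0,0,0],[0,0,0,0,0,0,0],[0,0,0,0,0,0,0],[0,0,0,0,0,0,0]]}}

```text
time_s: 6.8
tcp_pos: [0.5825, 0.0554, 0.0994]
eef_rot: [-179.8, 0.0, -79.0]
contact_force: [0.0, -0.6, 0.1]
gripper_width: 0.0078
```

Run:
```python
from h import *
c,s=wcap("w5");T=wristT(c,s);print(s["tcp_pos"],s["eef_rot"],s["qd"].round(1),s["contact_force"])
cv2.imwrite("pics/w5c.png",cv2.resize(c["frame"][90:330,220:430],None,fx=2.5,fy=2.5,interpolation=2))
M=T@np.linalg.inv(c["tool_from_camera"])
for a in(1,-1):print(proj(c,M[:3,:3]@[.0015+a*.03,0,.0377]+M[:3,3],T))
ya=np.radians(100.9);e=np.array([np.cos(ya),np.sin(ya),0])
print([proj(c,np.array([.582,.0524,.044])+a*.034*e,T) for a in(-1,1)])
```

```text
[0.58251246 0.05544134 0.09942298] [-1.79802614e+02  2.97312597e-02 -7.90276989e+01] [ 0.1 -0.  -0.6 -0.1  0.3 -0. ] [ 0.03524582 -0.64160037  0.05739903]
[323.14795712 217.98455086]
[323.17060629 319.91068842]
[array([325.46383207, 201.32954568]), array([325.15316721, 309.55226168])]
```

View pics/w5c.png

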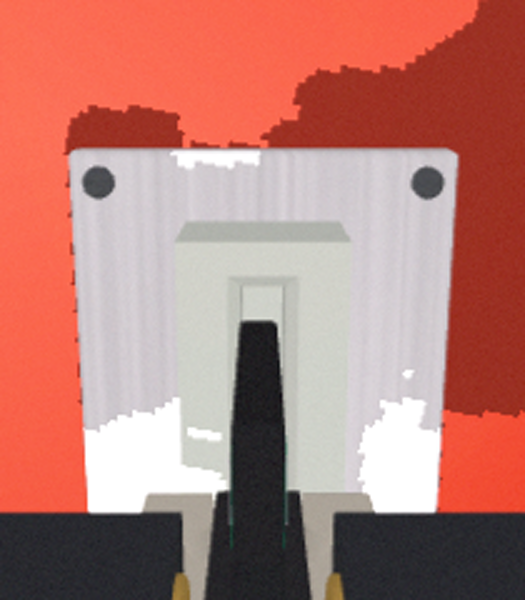

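The chamfer ring is centred at column 325.2 and the board at 323.2, so it needs about 1 mm towards −x; the ring's far edge at row 200.8 matches. I'll correct by (−1, −1.5) mm and descend.

{"op": "move_arm", "data": {"commands": [[-1,-1.5,0,0,0,0,0],[0,0,-6,0,0,0,0],[0,0,-6,0,0,0,0],[0,0,-6,0,0,0,0],[0,0,-4,0,0,0,0],[0,0,0,0,0,0,0],[0,0,0,0,0,0,0]]}}

```text
time_s: 7.55
tcp_pos: [0.5806, 0.0538, 0.075]
eef_rot: [-180.0, -0.0, -79.0]
contact_force: [2.4, 0.4, -1.8]
gripper_width: 0.008
```

{"op": "move_arm", "data": {"commands": [[0.7,0,-4,0,0,0,0],[0,0,-4,0,0,0,0],[0,0,-4,0,0,0,0],[0,0,-4,0,0,0,0],[0,0,0,0,0,0,0],[0,0,0,0,0,0,0]]}}

```text
time_s: 8.15
tcp_pos: [0.5808, 0.0536, 0.0591]
eef_rot: [180.0, -0.0, -79.0]
contact_force: [0.3, 0.2, -1.3]
gripper_width: 0.008
```

{"op": "move_arm", "data": {"commands": [[0,0,-3,0,0,0,0],[0,0,-3,0,0,0,0],[0,0,-3,0,0,0,0],[0,0,-1,0,0,0,0],[0,0,0,0,0,0,0],[0,0,0,0,0,0,0]]}}

```text
time_s: 8.75
tcp_pos: [0.5808, 0.0536, 0.0502]
eef_rot: [-180.0, -0.0, -79.0]
contact_force: [-4.2, 0.3, 9.6]
gripper_width: 0.0078
```

Contact came at 0.0502 (predicted 0.0507) with 9.6 N upward, so the board is on the floor. Release and rise.

{"op": "move_arm", "data": {"commands": [[0,0,0,0,0,0,40],[0,0,0,0,0,0,40],[0,0,0,0,0,0,40],[0,0,0,0,0,0,40],[0,0,20,0,0,0,40],[0,0,40,0,0,0,40],[0,0,40,0,0,0,40],[0,0,40,0,0,0,40],[0,0,0,0,0,0,40],[0,0,0,0,0,0,40],[0,0,0,0,0,0,40]]}}

```text
time_s: 9.85
tcp_pos: [0.5803, 0.0535, 0.1883]
eef_rot: [179.9, 0.0, -79.0]
contact_force: [-0.2, 0.3, -1.7]
gripper_width: 0.0349
```

Run:
```python
from h import *
c,s=wcap("w6");T=wristT(c,s);print(s["tcp_pos"],s["eef_rot"],s["joints"].round(1),s["contact_force"])
cv2.imwrite("pics/w6c.png",cv2.resize(c["frame"][80:320,220:500],None,fx=2.5,fy=2.5,interpolation=2))
ya=np.radians(100.9);e=np.array([np.cos(ya),np.sin(ya),0]);n=np.array([e[1],-e[0],0]);S=np.array([.582,.0524,0])
for z in(.078,.083):print([ (proj(c,S+[0,0,z]+a*.03*e+b*.004*n,T)-[220,80])*2.5 for a in(-1,1) for b in(-1,1)])
piv=S+.12*e
for ang in(0,):
  t=np.radians(10.9)-np.pi/2-1.3+ang;print("handle",piv+.105*np.array([np.cos(t),np.sin(t),0]),np.degrees(t))
```

```text
[0.58026181 0.05346495 0.18829018] [ 1.79911192e+02  4.43794990e-03 -7.90481126e+01] [ 24.5  13.6 -14.3  -0.  -62.2 -13.5] [-0.24744492  0.31519631 -1.66697136]
[array([266.15920857, 285.06781423]), array([237.97796705, 285.06072186]), array([265.51577984, 481.92167396]), array([239.05866024, 481.91781144])]
[array([266.33748788, 288.21600388]), array([237.64749453, 288.20883195]), array([265.67207457, 488.20664183]), array([238.76704423, 488.2028047 ])]
handle [0.46527143 0.12352293 0.        ] -153.58451336700702
```

View pics/w6c.png

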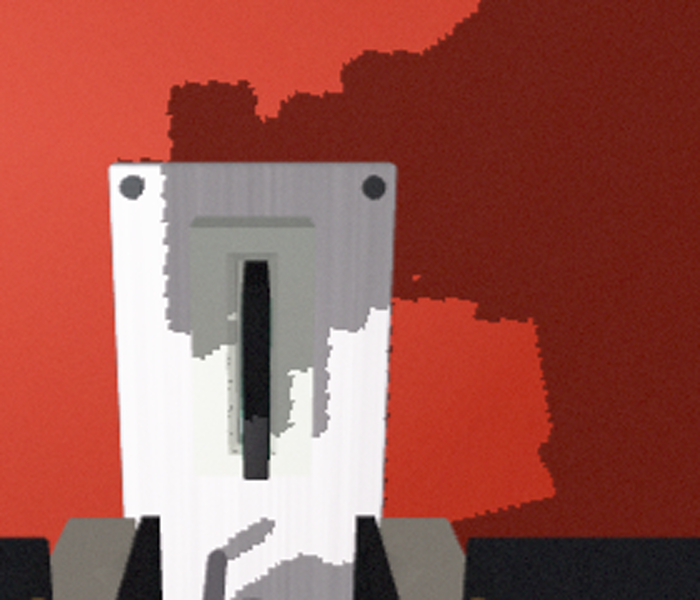

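The board stands home: near top end at row 480 against 482 predicted (5 mm proud would be 488), about 0.8 mm to −x. Predicted handle (0.4653,0.1235) agrees with the measured (0.4666,0.1227). Next I'll go over the handle, fingers across the direction of swing.

{"op": "move_arm", "data": {"commands": [[-13,8,0,0,0,-8.3,50],[-13,8,0,0,0,-8.3,50],[-13,8,0,0,0,-8.3,50],[-13,8,0,0,0,-8.3,50],[-13,8,0,0,0,-8.3,50],[-13,8,0,0,0,-8.3,50],[-13,8,0,0,0,-8.3,50],[-13,8,0,0,0,-8.3,50],[-11,6,0,0,0,-8.1,50],[0,0,0,0,0,0,50],[0,0,0,0,0,0,50],[0,0,0,0,0,0,50]]}}

```text
time_s: 11.1
tcp_pos: [0.4662, 0.1234, 0.1889]
eef_rot: [-180.0, -0.0, -153.4]
contact_force: [-0.5, -0.1, -0.5]
gripper_width: 0.0435
```

Run:
```python
from h import *
c,s=wcap("w7");T=wristT(c,s);print(s["tcp_pos"],s["eef_rot"],s["joints"].round(1),s["gripper_width"])
print(proj(c,[.466,.123,.134],T))
cv2.imwrite("pics/w7c.png",c["frame"][150:400,170:470])
```

```text
[0.4662284  0.12340284 0.18886782] [-1.79983014e+02 -4.53569755e-02 -1.53373667e+02] [  38.3    4.   -26.1    0.   -60.  -101.6] 0.043539574048640645
[321.27880277 262.64669172]
```

View pics/w7c.png

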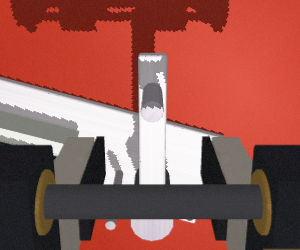

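The handle top shows at (323,262) against (321,263) predicted, centred between the fingers. Descend and grip.

{"op": "move_arm", "data": {"commands": [[0,0,-30,0,0,0,50],[0,0,-30,0,0,0,50],[0,0,-20,0,0,0,50],[0,0,-10,0,0,0,50],[0,0,0,0,0,0,50],[0,0,0,0,0,0,50],[0,0,0,0,0,0,0],[0,0,0,0,0,0,0],[0,0,0,0,0,0,0],[0,0,0,0,0,0,0],[0,0,0,0,0,0,0]], "squeeze": 30}}

```text
time_s: 12.25
tcp_pos: [0.4663, 0.1233, 0.0997]
eef_rot: [-180.0, 0.0, -153.5]
contact_force: [2.5, -2.7, 1.1]
gripper_width: 0.0136
```

Run:
```python
import numpy as np
from plant import *
s=get_state();print(s["tcp_pos"],s["eef_rot"],s["contact_force"],s["gripper_width"])
piv=np.array([.5593,.1702]);a=np.radians(-153.6+np.arange(11)*7.45)
p=piv+.105*np.c_[np.cos(a),np.sin(a)];print((np.diff(p,axis=0)*1000).round(1).tolist())
print(np.hypot(*(s["tcp_pos"][:2]-piv)))
```

```text
[0.46628978 0.12325818 0.09966746] [-1.79952227e+02  1.94755082e-02 -1.53498499e+02] [ 2.46229724 -2.72418848  1.1304787 ] 0.013636910034872296
[[6.8, -11.8], [8.3, -10.8], [9.7, -9.6], [10.8, -8.3], [11.8, -6.8], [12.6, -5.2], [13.2, -3.6], [13.5, -1.8], [13.6, -0.1], [13.5, 1.7]]
0.10418462158984286
```

{"op": "move_arm", "data": {"commands": [[3.4,-5.9,0,0,0,3.7,0],[3.4,-5.9,0,0,0,3.7,0],[4.2,-5.4,0,0,0,3.7,0],[4.1,-5.4,0,0,0,3.7,0],[4.9,-4.8,0,0,0,3.7,0],[4.8,-4.8,0,0,0,3.8,0],[5.4,-4.2,0,0,0,3.7,0],[5.4,-4.1,0,0,0,3.7,0],[5.9,-3.4,0,0,0,3.7,0],[5.9,-3.4,0,0,0,3.8,0],[6.3,-2.6,0,0,0,3.7,0],[6.3,-2.6,0,0,0,3.7,0],[6.6,-1.8,0,0,0,3.7,0],[6.6,-1.8,0,0,0,3.8,0],[6.8,-0.9,0,0,0,3.7,0],[6.7,-0.9,0,0,0,3.7,0],[0,0,0,0,0,0,0],[0,0,0,0,0,0,0]]}}

```text
time_s: 14.05
tcp_pos: [0.5515, 0.0654, 0.0995]
eef_rot: [179.9, -0.0, -94.0]
contact_force: [-6.3, 0.9, 8.1]
gripper_width: 0.0133
```

{"op": "move_arm", "data": {"commands": [[6.8,0,0,0,0,3.7,0],[6.8,0,0,0,0,3.7,0],[6.8,0.8,0,0,0,3.7,0],[6.7,0.9,0,0,0,3.7,0],[2,0.4,0,0,0,0,0],[2,0.4,0,0,0,0,0],[0,0,0,0,0,0,0],[0,0,0,0,0,0,0],[0,0,0,0,0,0,0]]}}

```text
time_s: 14.95
tcp_pos: [0.5798, 0.0669, 0.0994]
eef_rot: [179.6, -0.0, -79.3]
contact_force: [-16.0, -0.3, 15.0]
gripper_width: 0.0136
```

Run:
```python
from h import *
from plant import *
c,s=wcap("w8");print(s["tcp_pos"],s["eef_rot"],s["contact_force"],s["gripper_width"],s["qd"].round(2))
v=s["tcp_pos"][:2]-[.5593,.1702];print("arm angle est",np.arctan2(v[1],v[0])-np.radians(-153.58),np.hypot(*v))
a=capture("scene");b=capture("side")
A=cv2.resize(a["frame"][200:310,285:430],None,fx=4,fy=4,interpolation=2)[:440,:400];B=cv2.resize(b["frame"][210:350,230:360],None,fx=3.14,fy=3.14,interpolation=2)[:440,:400]
h=min(len(A),len(B));cv2.imwrite("pics/fin.png",np.hstack([A[:h],B[:h]]))
```

```text
[0.57977876 0.06694468 0.09938441] [ 1.79591616e+02 -4.21639680e-02 -7.92617171e+01] [-16.00400529  -0.29546619  15.03182951] 0.013583356221109944 [ 0.07 -0.01  0.02 -0.1  -0.01 -0.04]
arm angle est 1.3054708719853867 0.10526652090505924
```

View pics/fin.png

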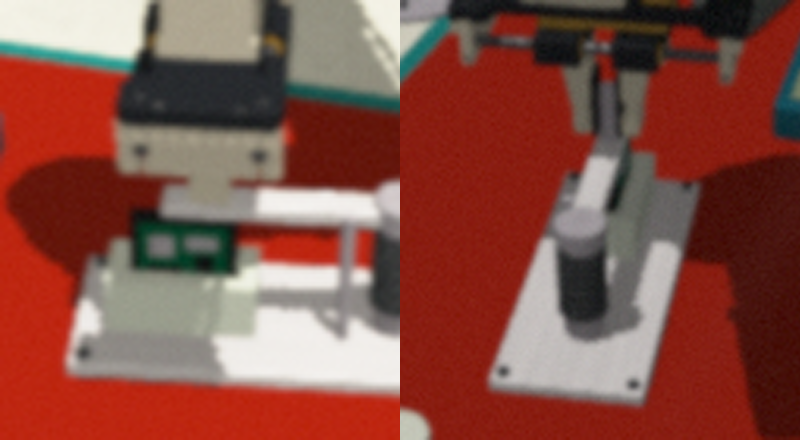

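The arm is over the board and the board is seated upright in the block. I'll hold a moment more, then hand in.

{"op": "move_arm", "data": {"commands": [[0,0,0,0,0,0,0],[0,0,0,0,0,0,0],[0,0,0,0,0,0,0],[0,0,0,0,0,0,0]]}}

```text
time_s: 15.5
tcp_pos: [0.5798, 0.067, 0.0994]
eef_rot: [179.6, -0.0, -79.3]
contact_force: [-16.1, -1.1, 14.7]
gripper_width: 0.0133
```

```bash
python3 -c "
from plant import *
s=get_state();print(s['tcp_pos'],s['contact_force'],s['gripper_width']);print(close_job())"
```

```text
[0.5798061  0.06695699 0.09942835] [-16.0720442   -1.13138872  14.70172976] 0.013309792606653444
the job is handed in; nothing more can be done
None
```

The job is handed in, at about 15.5 s on the robot's clock; no verdict was reported. The phone board is in the fixture's slot and let go. The gripper is holding the press arm against its stop by the handle.

**Board:** It touched the slot floor with the fingertips at 50.2 mm (50.7 mm predicted), with about 10 N upward. The picture after release put its top within about 1 mm of fully home and roughly 0.8 mm off centre towards −x. The last pictures show it upright under the arm.

**Press arm:** I estimate its angle from the tool position at about 1.305 rad, with the stop at 1.3. The reaction is 16 N against the 8 N spring, so the stop is taking load. The joints were still, and the grip was set to 30 N on the 13–14 mm handle.

**Unexplained:** An upward force of about 15 N on the tool built up during the swing. I did not look for its cause. It is well below the wrist limit.

**Bystanders:** I did not measure the meter, jar or screwdriver at the end. The tool crossed the meter's side of the bench only at height, and never went near the other two.

I viewed 12 pictures, two past the budget.

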